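# Lift the spacer rings out of a centrifuge bucket and weigh them

## Robot

A 6-joint arm with a two-finger parallel gripper is mounted at the origin on the work surface. World frame = base frame: x ahead of the robot, y to its left, z up, the work surface at z = 0. Lengths are in mm, angles in rad, forces in N, time in s.
With the tool pointing down it reaches from about 275 to 750 mm from the base axis. Payload 10.2 kg.
Tool frame: the origin (TCP) lies at the very end of the fingers, on their centre line; the grasp point (between the pads) lies 19 mm behind it; z points along the fingers, y is the line along which they close (so a half turn about z gives the same grasp; the last joint's range is limited). The gripper opens to 85 mm and grips with 20 to 120 N. Pads are 22 mm wide; open, the fingers measure 114 mm over their backs; the gripper's body (76 mm by 85 mm) begins 54 mm behind the grasp point. The pads swing forward as they close: fully open they stand 13 mm farther back than shut.
Start: joints at [0.938, 0.313, 1.498, -0, 1.331, -0.223], TCP at [209.187, 481.531, 231.294] pointing down, gripper open.
Joint ranges: [-2.94, 2.94], [-0.97, 2.17], [0.19, 2.56], [-1.23, 4.37], [0.02, 3.11], [-2.88, 2.88]. Speed limits (rad/s): [2.39, 2.39, 3.01, 3.14, 3.14, 3.14].

## Interface

Orientations are given as a unit quaternion [w, x, y, z].
In Python, from rig import ctrl gives the robot as it stands.
- The arm moves only by the shell command python3 -m pendant 'ROWS' [FORCE]. ROWS is JSON, a list that holds one entry, the list of rows, each a list of 5 numbers: the shift along the tool's x, y, z normalised to -1 to 1, where 1 is 200 mm, then the turn about the tool's z normalised to -1 to 1, where 1 is pi rad, then the opening, from 0 (shut) to 1 (fully open). In form: [[[dx, dy, dz, spin, hand], ...]]. A call has 1 to 12 rows; each row is the pose to reach, as a shift and turn from the pose commanded when the call began, along the tool's axes at that moment, turning the shorter way round; what a row does not reach only later rows make up. A row lasts 1/10 s, in which the tool goes at most 50 mm and 8.59 degrees, less where a joint would pass 70% of its speed; a pose out of reach is approached as far as the arm can. A call with a number of a shift or a turn outside -1 to 1 is refused whole. A call with a gripper value outside its range is refused whole. The fingers move at their own pace and stop on an object; FORCE is the grip in N (left out, the last holds). Time passes only in rows, so rows that repeat a pose let the fingers close. It gives the time, the measured TCP pose, the force, the opening and the grip force at its end, in the units of the state.
- ctrl.sense(): the state, without advancing time (a new reading comes with each control period).
- ctrl.capture(name): name is "side" or "top"; returns (picture, depth): 480x640x3 uint8, blue, green, red; 480x640 float32, mm along the optical axis (not along the pixel's ray), 0 where there is no reading.
- ctrl.get_calibration(name): a dict with "K" (3x3 intrinsics, pixels), "origin" and "rotation" of the camera in the world. Camera axes: x right, y down, z forward; pixel columns grow to the right and rows downward; lengths in mm; the calibration is good to about 2 mm. A picture is of the moment at which its call begins. get_calibration takes no time and is no camera call.
- ctrl.finish_job(): hands the job in; it is judged then, once.
The state is a dict: "time_s": time; "joints": joint angles; "dq": joint speeds; "tau": joint torques, N m; "eef_pos": TCP position; "ee_rot": TCP orientation; "force": force on the tool from outside, world axes, zero at the start; "wrist_torque": the same for the moment, N m; "grip_width": opening from 0.0 (shut) to 1.0 (fully open); "grip_force": force on a finger pad.
Only numpy, scipy, OpenCV 4.12 (cv2) and the standard library are available. Lean on these libraries where they do the work, as an engineer would, in place of code of your own. Each camera call takes 0.05 s, during which the arm holds its last target. There are 200 camera calls.

## Task

Thread the lifting key down through the three spacer rings in the centrifuge bucket and, feeling gently with little pressure, turn it until its foot drops into the slot of the carrier plate hidden underneath, without wrenching it further there; push it right through, give it a quarter turn to lock, lift carrier and rings out together as one stack and set them down gently in the middle of the balance pan. Leave the key standing upright in the stack, let go of it, and do not touch the rings with the gripper or disturb the other things on the bench.

Things in the scene. Friction and masses are not known exactly. Their poses are not given: they have to be found in the camera images.
- key_grip (a point): Lifting key, 133 mm long, 0.18 kg, upright (own z up) in its stand. This is the centre of its blue grip: 30 mm along the key's x, 16 mm across its y (take it there), 48 mm tall. Under the grip is a black flange, 38 mm across, 5 mm thick, its underside 29 mm below this point; it hangs by it on the stand, up to 2 mm off-centre. Lift it 85 mm to clear the stand.
- key_shoulder (a point): On the key's axis, 96 mm below key_grip: the flat lower end of its round steel shank (24 mm diameter, which fills the rings' holes loosely). From here a neck 7 mm long and 7 mm thick goes down to the foot.
- key_foot (a point): Centre of the underside of the key's foot, 109 mm below key_grip on the axis (key axes). The foot is a crossbar 24 mm long along the key's x, 8 mm wide, 6 mm thick; a half turn of the key makes no difference. Threading: press it lightly on the carrier plate and turn until it drops through the slot, push on until the shoulder rests on the plate, turn a quarter (free turn), lift.
- stand: White stand of the key, 76 x 76 mm, 88 mm tall, with a 28 mm hole in its top plate; origin at the centre of its underside. Fixed.
- bucket: Aluminium centrifuge bucket: a cup, outside 72 mm, inside 64 mm in diameter, rim 62 mm above the bench, on a black base disc 110 mm across; origin at the centre of its underside. Fixed. On its sprung seat, hidden under the rings, stands a carrier plate. Bucket and seat must not be pressed or twisted with more than 15 N in all. Its yaw tells nothing of the slot.
- bucket_seat (a point): On the bucket's axis, 20 mm above the bench: where the sprung seat's surface is at rest (bucket axes; does not move). The seat gives up to 12 mm downward, 500 N/m: with the stack on it a push of 2 to 4 N starts it and about 10 N takes it to its stop. While the foot presses on the plate, seat, plate and rings go down with it; when it drops through the slot they spring up and the push vanishes.
- plate_rest (a point): On the bucket's axis, 37 mm above the bench (bucket axes; fixed): top of the carrier plate at rest. Steel, 44 x 44 x 5 mm, 0.1 kg, four 12 mm corner feet, central slot 30 x 12 mm, within 1 mm of the axis; ribs on the seat keep it from turning. The slot's direction is not measured: within 58 degrees either side of world x. The foot passes within about 9 degrees; with the shoulder on the plate it is 2 mm clear below it.
- ring_low_c (a point): Lowest of the three spacer rings (green), 60 mm outside, 29 mm hole, 10 mm thick, about 0.06 kg; this point is its centre, half-way up. The rings lie flat on one another and on the carrier plate, loose in the bucket by up to 2 mm.
- ring_mid_c (a point): Middle ring (white), same size; its centre, half-way up.
- ring_top_c (a point): Top ring (orange), same size; its centre, half-way up; its top lies 67 mm above the bench, 5 mm above the bucket's rim.
- balance: White bench balance 190 x 180 mm, 48 mm tall; origin at bench level under the centre of its round pan. Fixed.
- pan_top (a point): Centre of the upper face of the balance's steel pan, 130 mm in diameter, about 64 mm above the bench; the pan gives a few mm under load (1500 N/m) and must never bear more than 20 N. With the stack set on it the rings' centres stand 22, 32 and 42 mm above this point, and key_grip about 113 mm.
- spare_ring: Bystander: loose blue spare ring, 60 mm across, 10 mm thick, lying on the bench; origin at the centre of its underside.
- reagent: Bystander: amber bottle 56 mm across, 110 mm tall; origin under its centre.
- jar: Bystander: clear jar with white cap, 66 mm across, 75 mm tall; origin under its centre.
- beaker: Bystander: glass beaker 70 mm across, 90 mm tall; origin under its centre.
- canister: Bystander: yellow canister 60 mm across, 85 mm tall; origin under its centre.
- swab_box: Bystander: paper box 100 x 60 mm, 35 mm tall; origin under its centre.

How it is judged (in metres and radians):
On the way, in this order (a step that is already met when the one before it is completed fails the run):
1. the key is threaded down through all three rings in the bucket, its foot down to the carrier plate or beyond (z of key_foot in the frame of bucket below 0.041 m and horizontal distance between key_foot and bucket below 0.006 m and angle between key_foot's own z axis and vertical below 0.12 rad), for 0.1 s.
2. the three rings hang on the upright key as one stack, clear above the bucket's rim (z of each of ring_low_c, ring_mid_c, ring_top_c in the frame of bucket above 0.085 m and distance between key_foot and ring_low_c below 0.055 m and distance between key_foot and ring_mid_c below 0.055 m and distance between key_foot and ring_top_c below 0.055 m and angle between key_foot's own z axis and vertical below 0.2 rad), for 0.3 s.
At the end, for the whole second after the job is handed in: Carrier and rings stand in order, flat, on the pan: ring centres within 30 mm of its centre and 4 mm of their stacked heights, level within 0.08 rad; the key stands free in the stack, shoulder on the carrier, upright within 0.12 rad; all at rest (horizontal distance between each of ring_low_c, ring_mid_c, ring_top_c and pan_top below 0.03 m and z of ring_low_c in the frame of pan_top between 0.018 and 0.026 m and z of ring_mid_c in the frame of pan_top between 0.028 and 0.036 m and z of ring_top_c in the frame of pan_top between 0.038 and 0.046 m and angle between each of ring_low_c, ring_mid_c, ring_top_c's own z axis and vertical below 0.08 rad and angle between key_grip's own z axis and vertical below 0.12 rad and horizontal distance between key_foot and ring_mid_c below 0.008 m and z of key_grip in the frame of pan_top between 0.107 and 0.118 m and linear speed of each of key, ring_top below 0.02 m/s); the robot touches nothing.
It fails at once if the bucket and its sprung seat are loaded, pressed or twisted with more than 15 N in all (contact force between bucket_mount and anything else above 15 N).
It fails at once if the balance or its pan is loaded with more than 20 N (contact force between balance and anything else above 20 N).
It fails at once if the gripper touches a ring (contact force between the fingers and ring_low above 0.5 N or contact force between the fingers and ring_mid above 0.5 N or contact force between the fingers and ring_top above 0.5 N).
It fails at once if a bystander is moved by more than 15 mm (distance of any of spare_ring, reagent, jar, beaker, canister, swab_box from where it was at the start of the episode above 0.015 m).
It also fails if it takes over 72 s, if anything falls off the work surface, if the arm or the gripper's body presses on something with over 40 N, if the wrist force passes 120 N, or if a joint passes its speed limit or range.

## Working session

There is one attempt and no reset: what is moved stays moved. The work goes in short steps, Python scripts to look and compute and a shell command to move; the robot and the scene stay as the last step left them, time stands still between calls to the robot, and variables do not carry over. Pictures are saved under pics/ and viewed, at most 10 in all, crops included, and the job is handed in when it is done.

```bash
ls; mkdir -p pics; python3 - <<'E'
from rig import ctrl
import cv2,numpy as np
s=ctrl.sense();print(s)
for n in("side","top"):
    c=ctrl.get_calibration(n);print(n,c)
    p,d=ctrl.capture(n);cv2.imwrite(f"pics/{n}0.png",p);np.savez(f"pics/{n}0.npz",p=p,d=d)
E
```

```text
pics
{'time_s': 0.0, 'joints': array([ 9.37581574e-01,  3.13487498e-01,  1.49841465e+00,  7.14814705e-06,
        1.33097062e+00, -2.23412206e-01]), 'dq': array([ 0.00014436, -0.00100367,  0.00113834,  0.00044991,  0.00026962,
        0.00185069]), 'tau': array([ 1.38173884e-03, -4.12264538e+01, -2.59739292e+01, -1.28839756e-04,
        4.13127549e-03, -4.84446616e-06]), 'eef_pos': array([209.04473476, 481.32491274, 230.72432195]), 'ee_rot': array([-2.68996830e-04,  2.03471291e-01,  9.79080704e-01, -5.80796589e-04]), 'force': array([-0.47147811,  0.22929163, -0.405491  ]), 'wrist_torque': array([-0.03539463, -0.02309002, -0.01249301]), 'grip_force': 0.0, 'grip_width': 1.0003239433824531}
side {'K': array([[574.80375182,   0.        , 327.44940854],
       [  0.        , 574.80375182, 232.27316353],
       [  0.        ,   0.        ,   1.        ]]), 'origin': array([ 150.06647672,  575.16156583, 1118.66810626]), 'rotation': array([ 0.09911609, -0.2639187 ,  0.90444349, -0.32016386])}
top {'K': array([[475.11281381,   0.        , 326.70641808],
       [  0.        , 475.11281381, 238.93818527],
       [  0.        ,   0.        ,   1.        ]]), 'origin': array([ 579.60557093, -107.83055574, 1262.93011523]), 'rotation': array([ 0.01526944, -0.70104227,  0.71271681, -0.01847478])}
```

View pics/side0.png

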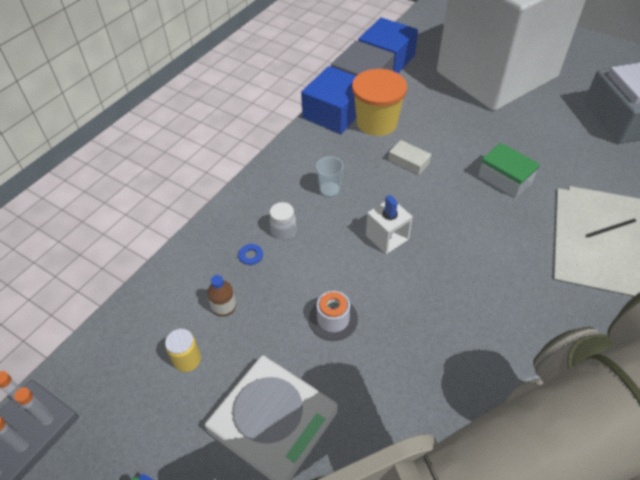

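View pics/top0.png

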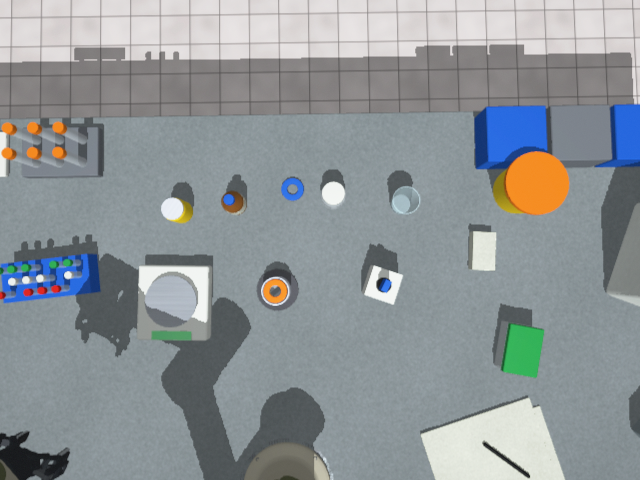

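The side view shows the key at (391,207), the bucket at (333,308) and the pan at (268,408). In the top view they are at (384,285), (275,291) and (171,300).

```bash
cat > h.py <<'E'
from rig import ctrl
import cv2,numpy as np
from scipy.spatial.transform import Rotation as R
def cam(n):
    c=ctrl.get_calibration(n);q=np.array(c["rotation"])
    return c["K"],np.array(c["origin"]),R.from_quat(q[[1,2,3,0]]).as_matrix()
C={n:cam(n) for n in("side","top")}
def ray(n,uv):
    K,o,M=C[n];v=M@np.linalg.inv(K)@np.array([*uv,1.]);return o,v
def onz(n,uv,z):
    o,v=ray(n,uv);return o+v*(z-o[2])/v[2]
def proj(n,P):
    K,o,M=C[n];v=K@(M.T@(np.array(P,float)-o));return v[:2]/v[2]
def tri(a,b):
    (o1,v1),(o2,v2)=ray("side",a),ray("top",b)
    v1=v1/np.linalg.norm(v1);v2=v2/np.linalg.norm(v2)
    t=np.linalg.lstsq(np.c_[v1,-v2],o2-o1,rcond=None)[0]
    p,q=o1+v1*t[0],o2+v2*t[1];return (p+q)/2,np.linalg.norm(p-q)
def blob(p,f,box):
    x0,y0,x1,y1=box;h=cv2.cvtColor(p,cv2.COLOR_BGR2HSV).astype(int);m=np.zeros(p.shape[:2],np.uint8)
    m[y0:y1,x0:x1]=f(h[...,0],h[...,1],h[...,2])[y0:y1,x0:x1]
    n,l,s,c=cv2.connectedComponentsWithStats(m)
    return (l==1+np.argmax(s[1:,4])).astype(np.uint8) if n>1 else m
def cnt(m): return max(cv2.findContours(m,0,1)[0],key=cv2.contourArea)[:,0].astype(float)
def circ(n,m,z):
    """outline cast on plane z, circle fit of its hull -> centre, diameter"""
    P=np.array([onz(n,c,z)[:2] for c in cnt(m)])
    P=cv2.convexHull(P.astype(np.float32))[:,0].astype(float)
    a=np.linalg.lstsq(np.c_[2*P,np.ones(len(P))],(P**2).sum(1),rcond=None)[0]
    return a[:2],2*np.sqrt(a[2]+a[:2]@a[:2])
blue=lambda h,s,v:(h>100)&(h<130)&(s>120)
orange=lambda h,s,v:(h<20)&(s>130)&(v>120)
E
python3 - <<'E'
from h import *
I={n:np.load(f"pics/{n}0.npz") for n in C}
kb={"side":(370,185,415,225),"top":(368,270,400,300)}
rb={"side":(310,285,360,330),"top":(258,272,294,308)}
b={}
for n in C:
    p=I[n]["p"]
    m=blob(p,blue,kb[n]);c=cnt(m);print(n,"grip px",m.sum(),c.min(0),c.max(0),cv2.minAreaRect(c.astype(np.float32)));b[n]=np.argwhere(m).mean(0)[::-1]
    ys,xs=np.nonzero(m);print(" onz center@top",onz(n,b[n],0)[:2].round(1), "depth pts")
    m=blob(p,orange,rb[n]);print(" ring top",circ(n,m,67),m.sum())
    # depth cloud
    d=I[n]["d"];K,o,M=C[n]
    def cloud(box):
        x0,y0,x1,y1=box;u,v=np.meshgrid(np.arange(x0,x1),np.arange(y0,y1));z=d[y0:y1,x0:x1]
        q=np.stack([(u-K[0,2])/K[0,0]*z,(v-K[1,2])/K[1,1]*z,z],-1)[z>0];return q@M.T+o
    P=cloud(kb[n]);print(" key z max",np.sort(P[:,2])[-5:].round(1));T=P[P[:,2]>P[:,2].max()-6];print(" top pts mean",T.mean(0).round(1),len(T))
    S=P[(P[:,2]>75)&(P[:,2]<95)];print(" stand top",len(S),S.mean(0).round(1) if len(S) else 0)
    P=cloud(rb[n]);T=P[(P[:,2]>62)&(P[:,2]<72)];print(" ring pts",len(T),T.mean(0).round(1),(T.max(0)+T.min(0))/2)
print("tri",tri(b["side"],b["top"]))
# pan, balance in both
for n,box in(("side",(200,345,345,470)),("top",(135,262,215,345))):
    p=I[n]["p"];g=cv2.medianBlur(p,3);hsv=cv2.cvtColor(p,cv2.COLOR_BGR2HSV)
    c=(268,408) if n=="side" else (171,300);print(n,"pan colour",p[c[1],c[0]])
    m=blob(g,lambda h,s,v:(abs(g.astype(int)-p[c[1],c[0]].astype(int)).max(-1)<28),box)
    print(" pan",circ(n,m,64),m.sum())
    cv2.imwrite(f"pics/{n}pan.png",m*255)
    x0,y0,x1,y1=kb[n];
a=cv2.resize(I["side"]["p"][180:345,295:425],None,fx=3,fy=3,interpolation=2)
t=I["top"]["p"];e=[cv2.resize(t[265:310,y:y+45],None,fx=6,fy=6,interpolation=2) for y in(252,362)]
e=np.vstack(e);a=cv2.copyMakeBorder(a,0,max(0,e.shape[0]-a.shape[0]),0,0,0);e=cv2.copyMakeBorder(e,0,a.shape[0]-e.shape[0],0,0,0)
cv2.imwrite("pics/crop.png",np.hstack([a,e]))
E
```

```text
side grip px 176 [386. 195.] [396. 216.] ((391.0, 205.5), (10.0, 21.0), 0.0)
 onz center@top [ 561.  -347.9] depth pts
 ring top (array([505.59852999,  20.62919194]), np.float64(56.061084637222365)) 361
 key z max [141.8 141.8 142.  142.2 142.5]
 top pts mean [ 517.6 -250.1  139. ] 61
 stand top 576 [ 516.8 -247.3   85.7]
 ring pts 381 [506.5  19.1  65. ] [506.13379532  21.69499388  66.29828443]
top grip px 123 [378. 278.] [390. 291.] ((384.9000244140625, 285.2000427246094), (9.838698387145996, 12.969194412231445), 26.56505012512207)
 onz center@top [ 515.1 -265.4] depth pts
 ring top (array([509.23882264,  18.39701415]), np.float64(58.62201415999066)) 349
 key z max [144.8 145.6 145.7 146.8 147.6]
 top pts mean [ 521.5 -250.4  143.4] 44
 stand top 699 [ 521.7 -250.6   89.3]
 ring pts 421 [509.8  19.3  67.1] [509.35343814  18.36063142  66.99712711]
tri (array([ 519.76677352, -251.76722654,  115.42031813]), np.float64(2.849645112057033))
side pan colour [159 148 146]
 pan (array([532.80728412, 219.97647069]), np.float64(287.5310415348086)) 6759
top pan colour [195 184 177]
 pan (array([490.53882145, 279.68473214]), np.float64(124.41545733690154)) 1644
```

View pics/crop.png

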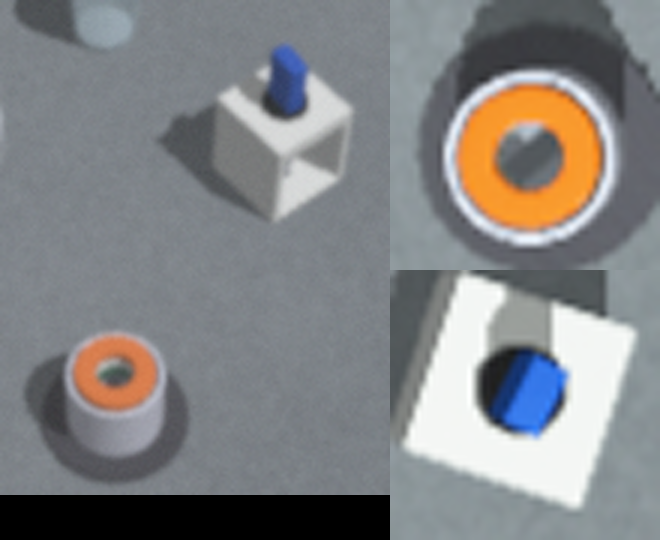

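The crop shows the key's bright top face as a tilted rectangle next to a darker side face. The ring hole sits concentric in the bucket. Next I'll measure the top-face yaw and the bucket rim.

```bash
python3 - <<'E'
from h import *
I={n:np.load(f"pics/{n}0.npz")["p"] for n in C}
s=8
for n,box in(("top",(368,270,402,300)),("side",(370,185,415,225))):
    p=I[n];x0,y0,x1,y1=box
    for thr in (170,190,205) if n=="top" else (120,140,160):
        u=cv2.resize(p[y0:y1,x0:x1],None,fx=s,fy=s,interpolation=cv2.INTER_CUBIC)
        m=blob(u,lambda h,S,v:(h>100)&(h<130)&(S>120)&(v>thr),(0,0,u.shape[1],u.shape[0]))
        if m.sum()<100: continue
        c=(cnt(m)+.5)/s-.5+[x0,y0]
        W=np.array([onz(n,q,141)[:2] for q in c],np.float32);r=cv2.minAreaRect(W);B=cv2.boxPoints(r)
        e=B[1]-B[0] if np.linalg.norm(B[1]-B[0])>np.linalg.norm(B[2]-B[1]) else B[2]-B[1]
        print(n,thr,np.round(r[0],1),np.round(r[1],1),"long axis yaw",np.degrees(np.arctan2(e[1],e[0]))%180)
for n,box in(("top",(252,266,300,315)),("side",(310,282,360,340))):
    p=I[n]
    m=blob(p,lambda h,S,v:((h<20)&(S>130)&(v>120))|((S<50)&(v>(190 if n=="top" else 165)))|((h<30)&(v>150)),box)
    print(n,"rim(top only)",circ(n,m,62),m.sum())
m=blob(I["top"],lambda h,S,v:(S<70)&(v>205),(360,262,410,310));c=cnt(m)
W=np.array([onz("top",q,88)[:2] for q in c],np.float32);print("stand",cv2.minAreaRect(W))
for z,n in((22,"spare"),):pass
# bystanders rough from top view
for nm,uv in dict(can=(174,210),reag=(232,201),spare=(292,188),jar=(333,193),beak=(405,201),swab=(482,251)).items():print(nm,onz("top",uv,60)[:2].round())
E
```

```text
top 170 [ 520.6 -251. ] [15.9 29.5] long axis yaw 152.13313
top 190 [ 520.7 -251.1] [15.1 28.8] long axis yaw 151.79172
top 205 [ 520.6 -251.1] [14.4 28.3] long axis yaw 151.36563
side 120 [ 506.8 -234.9] [21.6 64.4] long axis yaw 130.85094
side 140 [ 507.2 -237.2] [19.8 60.4] long axis yaw 134.20706
side 160 [ 515.8 -248.6] [13.3 32.9] long axis yaw 151.05197
top rim(top only) (array([508.46645471,  18.75470506]), np.float64(70.77865206275813)) 539
side rim(top only) (array([498.00620636,  26.35248285]), np.float64(83.55290467696697)) 746
stand ((520.911376953125, -251.3563690185547), (75.54237365722656, 77.04859924316406), 70.33739471435547)
can [717. 273.]
reag [738. 125.]
spare [768. -28.]
jar [ 754. -132.]
beak [ 730. -315.]
swab [ 600. -507.]
```

```bash
cat >> h.py <<'E'
def plan(x,y,z,yaw):
    """shift in tool units from measured pose to a target"""
    s=ctrl.sense();q=np.array(s["ee_rot"]);M=R.from_quat(q[[1,2,3,0]]).as_matrix()
    d=M.T@(np.array([x,y,z])-s["eef_pos"]);a=np.degrees(np.arctan2(M[1,0],M[0,0]))
    sp=-((yaw-a+180)%360-180)
    print("t",round(s["time_s"],2),"pos",np.round(s["eef_pos"],1),"yaw",round(a,1),"tilt",np.round(M[:,2],3),"q6",round(s["joints"][5],2),"F",np.round(s["force"],1),"T",np.round(s["wrist_torque"],2),"grip",round(s["grip_width"],3),round(s["grip_force"],1))
    print("  shift units",np.round(d/200,3),"spin",round(sp/180,4))
E
M='python3 -m pendant'
$M '[[[-0.96,-0.915,0,0,1],[-0.96,-0.915,0,0,1],[-0.96,-0.915,0,0,1],[-0.96,-0.915,0,0,1],[-0.96,-0.915,0,0,1],[-0.96,-0.915,0,0,1],[-0.96,-0.915,0,0,1]]]'
$M '[[[-0.96,-0.915,0,0,1],[-0.96,-0.915,0,0,1],[-0.96,-0.915,0,0,1],[-0.96,-0.915,0,0,1],[-0.96,-0.915,0,0,1],[-0.96,-0.915,0,0,1],[-0.96,-0.915,0,0,1]]]'
$M '[[[-0.96,-0.915,0,0.025,1],[-0.96,-0.915,0,0.025,1],[-0.96,-0.915,0,0.025,1],[-0.96,-0.915,0,0.025,1],[-0.96,-0.915,0,0.025,1],[-0.96,-0.915,0,0.025,1],[-0.96,-0.915,0,0.025,1],[-0.96,-0.915,0,0.025,1]]]'
python3 -c "
from h import *;plan(519,-250.5,100,152)"
```

```text
time_s: 0.8
eef_pos: [313.0, 235.7, 231.3]
ee_rot: [0.0, 0.205, 0.979, -0.0]
force: [-1.2, 0.4, -0.6]
grip_width: 1.001
grip_force: 0.0
time_s: 1.5
eef_pos: [416.0, -7.6, 230.9]
ee_rot: [-0.0, 0.204, 0.979, 0.0]
force: [-0.3, 0.5, -0.7]
grip_width: 1.0
grip_force: 0.0
time_s: 2.3
eef_pos: [519.1, -249.0, 231.1]
ee_rot: [-0.0, 0.241, 0.971, 0.0]
force: [-0.4, 0.2, 0.1]
grip_width: 1.004
grip_force: 0.0
t 2.3 pos [ 519.1 -249.   231.1] yaw 152.1 tilt [-0.001  0.001 -1.   ] q6 -1.74 F [-0.4  0.2  0.1] T [ 0.   -0.    0.01] grip 1.004 0.0
  shift units [-0.004 -0.007  0.656] spin 0.0008
```

```bash
M='python3 -m pendant'
$M '[[[-0.004,-0.007,0.2,0,1],[-0.004,-0.007,0.4,0,1],[-0.004,-0.007,0.55,0,1],[-0.004,-0.007,0.6,0,1],[-0.004,-0.007,0.65,0,1],[-0.004,-0.007,0.65,0,1],[-0.004,-0.007,0.65,0,1]]]' | sed -n 2,4p
python3 -c "
from h import *;plan(519,-250.5,100,152)
for n in C: cv2.imwrite(f'pics/{n}1.png',ctrl.capture(n)[0])
s=cv2.imread('pics/side1.png')[160:270,330:450];cv2.imwrite('pics/g1.png',cv2.resize(s,None,fx=5,fy=5,interpolation=2))"
```

```text
eef_pos: [519.4, -253.1, 102.7]
ee_rot: [0.001, 0.242, 0.97, -0.0]
force: [0.4, -0.5, -0.3]
t 3.0 pos [ 519.4 -253.1  102.7] yaw 152.0 tilt [ 0.002 -0.001 -1.   ] q6 -1.74 F [ 0.4 -0.5 -0.3] T [ 0.01 -0.04 -0.03] grip 1.002 0.0
  shift units [0.008 0.011 0.013] spin 0.0002
```

View pics/g1.png

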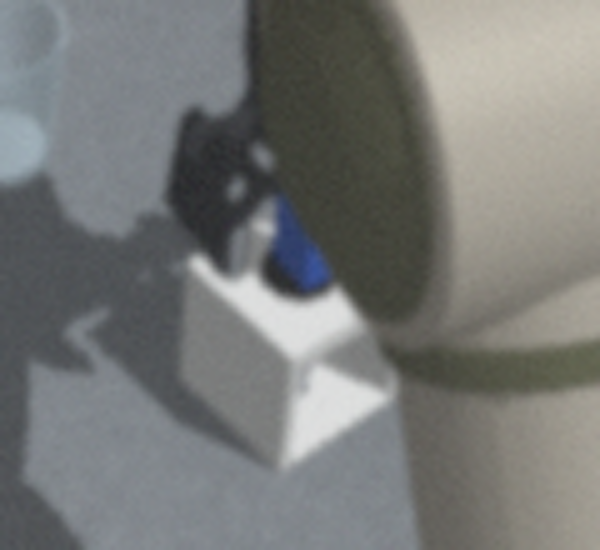

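The key stands between the open fingers, at about (300,250) in the crop. I'll centre the last 2 mm and close.

```bash
M='python3 -m pendant'
$M '[[[0.008,0.011,0.013,0,1],[0.008,0.011,0.013,0,1],[0.008,0.011,0.013,0,0],[0.008,0.011,0.013,0,0],[0.008,0.011,0.013,0,0],[0.008,0.011,0.013,0,0],[0.008,0.011,0.013,0,0],[0.008,0.011,0.013,0,0],[0.008,0.011,0.013,0,0],[0.008,0.011,0.013,0,0]]]' 80
python3 -c "
from h import *;plan(519,-250.5,100,152)"
$M '[[[0,0,-0.02,0,0],[0,0,-0.05,0,0],[0,0,-0.1,0,0],[0,0,-0.2,0,0],[0,0,-0.3,0,0],[0,0,-0.4,0,0],[0,0,-0.5,0,0],[0,0,-0.6,0,0],[0,0,-0.7,0,0],[0,0,-0.7,0,0]]]'
python3 -c "
from h import *;plan(508,19,240,152)"
```

```text
time_s: 4.1
eef_pos: [518.5, -250.5, 98.9]
ee_rot: [0.0, 0.242, 0.97, -0.0]
force: [-0.8, -0.4, 2.6]
grip_width: 0.175
grip_force: 78.0
t 4.1 pos [ 518.5 -250.5   98.9] yaw 152.0 tilt [ 0. -0. -1.] q6 -1.74 F [-0.8 -0.4  2.6] T [ 0.04 -0.   -0.05] grip 0.175 78.0
  shift units [-0.002  0.001 -0.006] spin 0.0001
time_s: 5.1
eef_pos: [519.2, -251.0, 241.9]
ee_rot: [0.003, 0.242, 0.97, -0.001]
force: [-0.1, 0.8, -2.0]
grip_width: 0.178
grip_force: 77.9
t 5.1 pos [ 519.2 -251.   241.9] yaw 152.0 tilt [ 0.004 -0.003 -1.   ] q6 -1.74 F [-0.1  0.8 -2. ] T [-0.01 -0.05  0.04] grip 0.178 77.9
  shift units [0.683 1.166 0.005] spin 0.0001
```

```bash
M='python3 -m pendant'
$M '[[[0.1,0.17,0,0,0],[0.2,0.34,0,0,0],[0.3,0.5,0,0,0],[0.34,0.58,0,0,0],[0.34,0.58,0,0,0]]]' >/dev/null
$M '[[[0.1,0.17,0,0,0],[0.2,0.34,0,0,0],[0.3,0.5,0,0,0],[0.34,0.58,0,0,0],[0.34,0.58,0,0,0],[0.34,0.58,0,0,0],[0.34,0.58,0,0,0]]]' >/dev/null
python3 -c "
from h import *;plan(508,19,200,152)
for n in C:
  p,d=ctrl.capture(n);cv2.imwrite(f'pics/{n}2.png',p);np.savez(f'pics/{n}2.npz',p=p,d=d)
s=cv2.imread('pics/side2.png')[210:340,280:400];t=cv2.imread('pics/top2.png')[230:360,220:340]
cv2.imwrite('pics/g2.png',cv2.resize(np.hstack([s,t]),None,fx=3.3,fy=3.3,interpolation=2))"
```

```text
t 6.3 pos [507.3  16.9 238.4] yaw 151.9 tilt [-0. -0. -1.] q6 -1.28 F [ 0.3 -0.3 -1.9] T [-0.03  0.01 -0.05] grip 0.176 78.6
  shift units [0.002 0.011 0.192] spin -0.0004
```

View pics/g2.png

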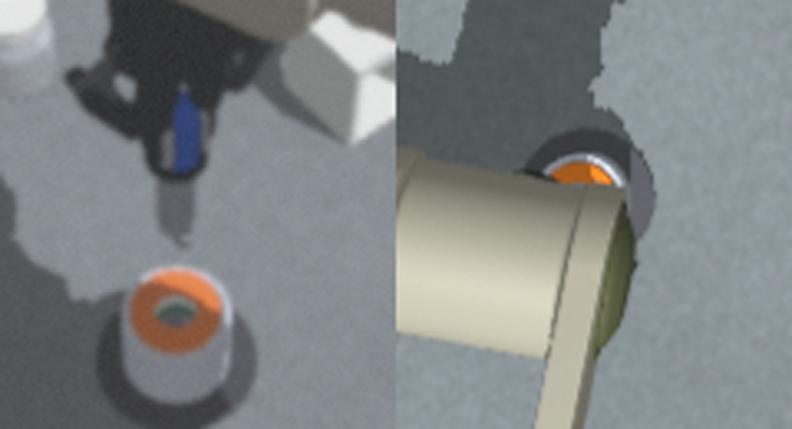

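Side crop: the shank is at x≈176 and the ring hole at x≈177, so they line up laterally. The top view is blocked by the arm. I'll check along the viewing direction with side depth.

```bash
python3 - <<'E'
from h import *
from scipy.optimize import least_squares
I=np.load("pics/side2.npz");p,d=I["p"],I["d"];K,o,M=C["side"]
u,v=np.meshgrid(np.arange(280,400),np.arange(210,340));z=d[210:340,280:400]
W=(np.stack([(u-K[0,2])/K[0,0]*z,(v-K[1,2])/K[1,1]*z,z],-1)@M.T+o)
f=lambda P:np.linalg.norm(P[:,:2]-[507,17],axis=1)<60
P=W[z>0]
S=P[f(P)]
print(np.histogram(S[:,2],np.arange(0,300,15)))
S=S[(np.linalg.norm(S[:,:2]-[507,17],axis=1)<22)&(S[:,2]>158)&(S[:,2]<205)]
print(len(S))
r=least_squares(lambda c:np.linalg.norm(S[:,:2]-c,axis=1)-12,[505,15],loss="soft_l1");print("shank axis(side depth)",r.x,np.std(r.fun))
# foot/shoulder tip
T=P[(np.linalg.norm(P[:,:2]-[507,17],axis=1)<16)&(P[:,2]>100)];print("lowest",np.sort(T[:,2])[:8])
for I0 in("pics/side0.npz","pics/side2.npz"):
    p=np.load(I0)["p"]
    for s in(8,):
        x0,y0,x1,y1=305,280,365,335
        U=cv2.resize(p[y0:y1,x0:x1],None,fx=s,fy=s,interpolation=2)
        m=blob(U,lambda h,S,v:(h<20)&(S>100)&(v>60),(0,0,U.shape[1],U.shape[0]))
        for nm,mode in(("outer",0),("hole",1)):
            if nm=="hole":
                cs,hr=cv2.findContours(m,cv2.RETR_CCOMP,1);c=max([c for c,h in zip(cs,hr[0]) if h[3]>=0],key=cv2.contourArea)[:,0]
            else: c=cnt(m)
            c=(c+.5)/s-.5+[x0,y0];Q=np.array([onz("side",q,67)[:2] for q in c])
            r=least_squares(lambda k:np.linalg.norm(Q-k[:2],axis=1)-k[2],[507,19,20],loss="soft_l1");print(I0,nm,r.x.round(1))
E
```

```text
(array([770, 129, 166, 298, 478,   0,   0,   0,   0,   6,  30,  54,  50,
        59,  17,  97,  92, 102, 165]), array([  0,  15,  30,  45,  60,  75,  90, 105, 120, 135, 150, 165, 180,
       195, 210, 225, 240, 255, 270, 285]))
166
shank axis(side depth) [508.38214782  15.07069996] 0.9442706578915754
lowest [146.68219246 147.34376257 148.36008782 148.38267558 148.92347451
 149.89797157 150.02761966 150.14326572]
pics/side0.npz outer [505.7  20.5  29.5]
pics/side0.npz hole [506.7  20.1  13. ]
pics/side2.npz outer [505.6  20.7  29.3]
pics/side2.npz hole [505.9  20.6  13.9]
```

```bash
M='python3 -m pendant'
python3 -c "
from h import *;plan(506,20.2,166,152)"
```

```text
t 6.4 pos [507.2  17.1 238.5] yaw 151.9 tilt [-0. -0. -1.] q6 -1.28 F [ 0.3 -0.7 -1.7] T [ 0.01 -0.02  0.02] grip 0.173 78.6
  shift units [0.013 0.011 0.362] spin -0.0004
```

```bash
cat >> h.py <<'E'
from scipy.optimize import least_squares
def shank(tag):
    """axis of the hanging shank by side depth (bias common to all), relative to TCP"""
    s=ctrl.sense();t=s["eef_pos"];p,d=ctrl.capture("side");np.savez(f"pics/{tag}.npz",p=p,d=d);K,o,M=C["side"]
    u,v=np.meshgrid(np.arange(280,400),np.arange(180,340));z=d[180:340,280:400]
    W=(np.stack([(u-K[0,2])/K[0,0]*z,(v-K[1,2])/K[1,1]*z,z],-1)@M.T+o)[z>0]
    S=W[(np.linalg.norm(W[:,:2]-t[:2],axis=1)<22)&(W[:,2]>t[2]-76)&(W[:,2]<t[2]-30)]
    r=least_squares(lambda c:np.linalg.norm(S[:,:2]-c,axis=1)-12,t[:2],loss="soft_l1")
    print(tag,"shank-TCP",(r.x-t[:2]).round(2),len(S),r.fun.std().round(2));return r.x-t[:2]
E
M='python3 -m pendant'
python3 -c "
from h import *;shank('s152');shank('s152b')"
$M '[[[0.013,0.011,0,0.05,0],[0.013,0.011,0,0.09,0],[0.013,0.011,0,0.13,0],[0.013,0.011,0,0.17,0],[0.013,0.011,0,0.17,0],[0.013,0.011,0,0.17,0]]]' >/dev/null
python3 -c "
from h import *;plan(506,20.2,238,152);shank('s122');shank('s122b')"
$M '[[[0,0,0,-0.04,0],[0,0,0,-0.08,0],[0,0,0,-0.12,0],[0,0,0,-0.16,0],[0,0,0,-0.2,0],[0,0,0,-0.24,0],[0,0,0,-0.28,0],[0,0,0,-0.32,0],[0,0,0,-0.36,0],[0,0,0,-0.4,0],[0,0,0,-0.44,0],[0,0,0,-0.48,0]]]' >/dev/null
$M '[[[0,0,0,-0.04,0],[0,0,0,-0.08,0],[0,0,0,-0.12,0],[0,0,0,-0.16,0],[0,0,0,-0.16,0],[0,0,0,-0.16,0]]]' >/dev/null
python3 -c "
from h import *;plan(506,20.2,238,152);shank('s237');shank('s237b')"
```

```text
s152 shank-TCP [ 1.09 -1.71] 166 0.86
s152b shank-TCP [ 1.03 -1.72] 164 1.02
t 7.1 pos [505.9  21.2 238.7] yaw 121.6 tilt [-0. -0. -1.] q6 -0.74 F [ 0.   0.1 -1.9] T [-0.    0.   -0.04] grip 0.173 78.6
  shift units [-0.004 -0.002  0.003] spin -0.1689
s122 shank-TCP [ 0.19 -2.72] 155 1.07
s122b shank-TCP [ 0.33 -2.78] 163 0.99
t 9.0 pos [505.9  21.4 238.7] yaw -123.5 tilt [ 0. -0. -1.] q6 -2.75 F [-0.8 -0.6 -2.4] T [ 0.02 -0.03 -0.05] grip 0.178 78.6
  shift units [ 0.005 -0.004  0.004] spin 0.4693
s237 shank-TCP [0.33 1.05] 156 1.09
s237b shank-TCP [0.13 1.15] 148 0.92
```

```bash
python3 -c "
from h import *;plan(506.7,17.1,165,236.5)"
```

```text
t 9.1 pos [505.9  21.4 238.7] yaw -123.5 tilt [-0. -0. -1.] q6 -2.75 F [ 0.1 -0.5 -1.3] T [-0.    0.03  0.01] grip 0.174 78.6
  shift units [ 0.016 -0.015  0.368] spin 0.0001
```

```bash
M='python3 -m pendant'
$M '[[[0.016,-0.015,0.1,0,0],[0.016,-0.015,0.2,0,0],[0.016,-0.015,0.3,0,0],[0.016,-0.015,0.34,0,0],[0.016,-0.015,0.368,0,0],[0.016,-0.015,0.368,0,0],[0.016,-0.015,0.368,0,0]]]' >/dev/null
python3 -c "
from h import *;plan(506.7,17.1,165,236.5)
p,d=ctrl.capture('side');np.savez('pics/s3.npz',p=p,d=d)
s=p[255:335,290:380].copy()
s=cv2.resize(s,None,fx=7,fy=7,interpolation=2)
for P,c in(((508,19,67),(255,0,0)),((505.8,20.6,67),(0,255,0)),((508-.9,19-.8,76),(0,0,255))):
  u=proj('side',P);cv2.circle(s,(int((u[0]-290+.5)*7),int((u[1]-255+.5)*7)),3,c,-1)
cv2.imwrite('pics/g3.png',s)"
```

```text
t 9.8 pos [507.   17.  165.9] yaw -123.4 tilt [ 0.001 -0.    -1.   ] q6 -2.76 F [-0.5  0.8 -0.7] T [-0.03  0.03  0.  ] grip 0.179 78.5
  shift units [0.001 0.002 0.004] spin 0.0006
```

View pics/g3.png

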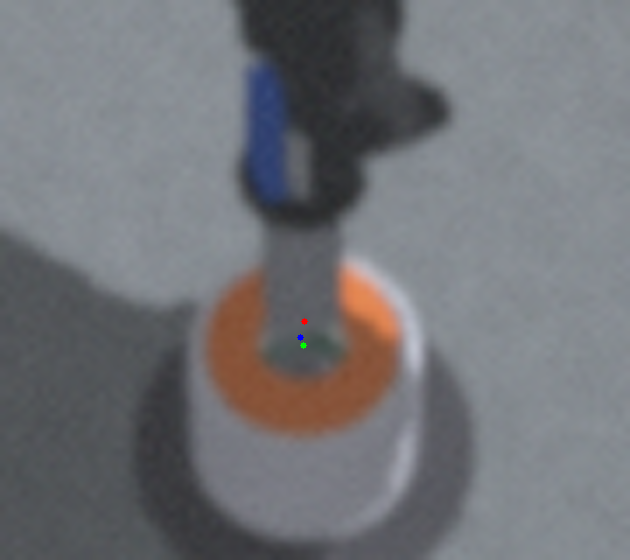

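Shank and ring centre both sit at x≈303, with the foot just above the hole. The depth direction agrees to about 1–2 mm. I'll nudge slightly and go in gently while watching the force.

```bash
M='python3 -m pendant'
$M '[[[0,-0.003,0.01,0,0],[0,-0.003,0.025,0,0],[0,-0.003,0.04,0,0],[0,-0.003,0.055,0,0],[0,-0.003,0.065,0,0],[0,-0.003,0.075,0,0],[0,-0.003,0.075,0,0]]]' >/dev/null
python3 -c "
from h import *;plan(506.7,17.4,128,236.5);shank('s4')"
```

```text
t 10.55 pos [507.1  16.8 149.8] yaw -123.4 tilt [-0.  0. -1.] q6 -2.76 F [ 0.8  0.3 -1.5] T [-0.04  0.07  0.05] grip 0.179 78.5
  shift units [-0.002  0.003  0.109] spin 0.0007
s4 shank-TCP [0.18 1.33] 131 1.06
```

```bash
M='python3 -m pendant'
$M '[[[-0.002,0.003,0.02,0,0],[-0.002,0.003,0.04,0,0],[-0.002,0.003,0.06,0,0],[-0.002,0.003,0.075,0,0],[-0.002,0.003,0.085,0,0],[-0.002,0.003,0.09,0,0],[-0.002,0.003,0.09,0,0]]]' >/dev/null
python3 -c "
from h import *;plan(506.7,17.4,128,236.5)"
```

```text
t 11.3 pos [506.9  17.5 132. ] yaw -123.4 tilt [-0.  0. -1.] q6 -2.76 F [-0.9 -0.  -0.9] T [ 0.04  0.05 -0.01] grip 0.175 78.5
  shift units [0.001 0.001 0.02 ] spin 0.0007
```

```bash
M='python3 -m pendant'
$M '[[[0,0,0.01,0,0],[0,0,0.02,0,0],[0,0,0.025,0,0],[0,0,0.025,0,0]]]' >/dev/null
python3 -c "
from h import *;plan(506.7,17.4,125,236.5)"
$M '[[[0,0,0.005,0,0],[0,0,0.01,0,0],[0,0,0.01,0,0]]]' >/dev/null
python3 -c "
from h import *;plan(506.7,17.4,125,236.5)"
```

```text
t 11.7 pos [506.9  17.4 127.2] yaw -123.4 tilt [ 0. -0. -1.] q6 -2.76 F [-0.9 -0.5  2.1] T [ 0.05  0.19 -0.  ] grip 0.18 79.1
  shift units [0.001 0.001 0.011] spin 0.0007
t 12.0 pos [507.   17.4 125.1] yaw -123.4 tilt [ 0. -0. -1.] q6 -2.76 F [-0.3  0.1  2.7] T [0.01 0.18 0.04] grip 0.175 79.1
  shift units [0.001 0.001 0.001] spin 0.0007
```

```bash
cat > chk.py <<'E'
from h import *
a=[]
for i in range(2): a.append(ctrl.sense());ctrl.capture("side")
s=ctrl.sense();a.append(s)
f=np.mean([k["force"] for k in a],0);t=np.mean([k["wrist_torque"] for k in a],0);M=R.from_quat(np.array(s["ee_rot"])[[1,2,3,0]]).as_matrix()
print("yaw",round(np.degrees(np.arctan2(M[1,0],M[0,0]))%360,1),"z",round(s["eef_pos"][2],1),"F",f.round(1),"T",t.round(2))
raise SystemExit(int(f[2]<0.6 or f[2]>6 or abs(t[2])>.25))
E
M='python3 -m pendant'; o=/dev/null
python3 chk.py &&
$M '[[[0,0.001,0,0.028,0],[0,0.001,0,0.028,0]]]' >$o && python3 chk.py &&
$M '[[[0,0.001,0,0.028,0],[0,0.001,0,0.028,0]]]' >$o && python3 chk.py &&
$M '[[[0,0.001,0,0.028,0],[0,0.001,0,0.028,0]]]' >$o && python3 chk.py &&
$M '[[[0,0.001,0,0.028,0],[0,0.001,0,0.028,0]]]' >$o && python3 chk.py &&
$M '[[[0,0.001,0,0.028,0],[0,0.001,0,0.028,0]]]' >$o && python3 chk.py &&
$M '[[[0,0.001,0,0.028,0],[0,0.001,0,0.028,0]]]' >$o && python3 chk.py &&
$M '[[[0,0.001,0,0.028,0],[0,0.001,0,0.028,0]]]' >$o && python3 chk.py &&
$M '[[[0,0.001,0,0.028,0],[0,0.001,0,0.028,0]]]' >$o && python3 chk.py
```

```text
yaw 236.6 z 125.2 F [-0.1  0.1  2.1] T [-0.    0.15 -0.01]
yaw 231.7 z 125.2 F [-0.3 -0.5  2.7] T [ 0.01 -0.03 -0.06]
yaw 226.7 z 125.1 F [ 0.2 -0.5  2.3] T [-0.03 -0.03 -0.02]
yaw 221.7 z 125.1 F [0.1 0.2 2.3] T [-0.02 -0.04 -0.02]
yaw 216.7 z 125.1 F [0.4 0.4 2.4] T [ 0.   -0.03 -0.02]
yaw 211.6 z 125.1 F [ 0.2 -0.2  2.5] T [-0.03 -0.02  0.  ]
yaw 206.6 z 125.1 F [0.4 0.3 2.5] T [-0.01  0.01 -0.01]
yaw 201.5 z 125.1 F [0.4 0.2 1.7] T [-0.01  0.01 -0.04]
yaw 196.5 z 125.1 F [-0.3  0.3  2.5] T [ 0.03 -0.04 -0.  ]
```

```bash
M='python3 -m pendant'; o=/dev/null
$M '[[[0,0.001,0,0.028,0],[0,0.001,0,0.028,0]]]' >$o && python3 chk.py &&
$M '[[[0,0.001,0,0.028,0],[0,0.001,0,0.028,0]]]' >$o && python3 chk.py &&
$M '[[[0,0.001,0,0.028,0],[0,0.001,0,0.028,0]]]' >$o && python3 chk.py &&
$M '[[[0,0.001,0,0.028,0],[0,0.001,0,0.028,0]]]' >$o && python3 chk.py &&
$M '[[[0,0.001,0,0.028,0],[0,0.001,0,0.028,0]]]' >$o && python3 chk.py &&
$M '[[[0,0.001,0,0.028,0],[0,0.001,0,0.028,0]]]' >$o && python3 chk.py &&
$M '[[[0,0.001,0,0.028,0],[0,0.001,0,0.028,0]]]' >$o && python3 chk.py &&
$M '[[[0,0.001,0,0.028,0],[0,0.001,0,0.028,0]]]' >$o && python3 chk.py
python3 -c "
from h import *;plan(507,19,125,180)"
```

```text
yaw 191.5 z 125.1 F [-0.4  0.2  2. ] T [-0.03 -0.02 -0.05]
yaw 186.4 z 125.1 F [-0.1  0.3  2.5] T [ 0.   -0.02 -0.02]
yaw 181.4 z 125.1 F [-0.3  0.1  2.6] T [ 0.01 -0.03 -0.03]
yaw 176.3 z 125.1 F [-0.2  0.1  2.9] T [-0.03 -0.01  0.01]
yaw 171.3 z 125.1 F [0.1 0.5 2.2] T [ 0.01 -0.02 -0.05]
yaw 166.3 z 125.1 F [ 0.2 -0.5  2.4] T [-0.03 -0.03 -0.04]
yaw 161.2 z 125.1 F [ 0.3 -0.1  2.1] T [ 0.01 -0.01 -0.04]
yaw 156.2 z 125.1 F [0.2 0.2 2.2] T [-0.   -0.03  0.  ]
t 16.9 pos [505.9  20.2 125.1] yaw 156.2 tilt [ 0. -0. -1.] q6 -1.35 F [0.5 0.  1.7] T [ 0.02 -0.02  0.02] grip 0.175 79.2
  shift units [-0.007 -0.003  0.001] spin -0.1323
```

```bash
M='python3 -m pendant'; o=/dev/null
$M '[[[0,0.001,0,0.028,0],[0,0.001,0,0.028,0]]]' >$o && python3 chk.py &&
$M '[[[0,0.001,0,0.028,0],[0,0.001,0,0.028,0]]]' >$o && python3 chk.py &&
$M '[[[0,0.001,0,0.028,0],[0,0.001,0,0.028,0]]]' >$o && python3 chk.py &&
$M '[[[0,0.001,0,0.028,0],[0,0.001,0,0.028,0]]]' >$o && python3 chk.py &&
$M '[[[0,0.001,0,0.028,0],[0,0.001,0,0.028,0]]]' >$o && python3 chk.py &&
$M '[[[0,0.001,0,0.028,0],[0,0.001,0,0.028,0]]]' >$o && python3 chk.py &&
$M '[[[0,0.001,0,0.028,0],[0,0.001,0,0.028,0]]]' >$o && python3 chk.py &&
$M '[[[0,0.001,0,0.028,0],[0,0.001,0,0.028,0]]]' >$o && python3 chk.py
python3 -c "
from h import *;plan(507,19,125,180)"
```

```text
yaw 151.1 z 125.1 F [0.1 0.2 2.1] T [0.02 0.01 0.01]
yaw 146.1 z 125.1 F [-0.1 -0.5  2.2] T [-0.02 -0.02  0.02]
yaw 141.1 z 124.6 F [ 0.2 -0.1 -1.7] T [ 0.04  0.02 -0.01]
t 17.8 pos [505.9  20.8 124.6] yaw 141.1 tilt [-0.001  0.    -1.   ] q6 -1.08 F [-0.6 -0.5 -1.5] T [ 0.04  0.01 -0.02] grip 0.182 78.6
  shift units [-0.01  -0.003 -0.002] spin -0.2163
```

The push vanished at yaw 141°, so the foot has dropped in. I'll centre it slightly and push through.

```bash
M='python3 -m pendant'; o=/dev/null
$M '[[[0,0.001,0,0.016,0],[0,0.001,0,0.016,0]]]' >$o; python3 chk.py
$M '[[[0,0,0.01,0,0],[0,0,0.02,0,0],[0,0,0.03,0,0],[0,0,0.04,0,0],[0,0,0.04,0,0]]]' >$o; python3 chk.py
python3 -c "
from h import *;plan(507,19,114,138)"
```

```text
yaw 138.1 z 124.9 F [-0.  -0.2 -1.6] T [-0.    0.01  0.  ]
yaw 138.0 z 117.1 F [ 0.  -0.3 -1.5] T [ 0.02 -0.   -0.02]
t 18.7 pos [506.3  20.9 117.1] yaw 138.0 tilt [-0. -0. -1.] q6 -1.03 F [-0.3 -0.1 -1. ] T [ 0.04  0.03 -0.01] grip 0.178 78.6
  shift units [-0.009 -0.005  0.015] spin -0.0001
```

```bash
M='python3 -m pendant'; o=/dev/null
$M '[[[0,0,0.005,0,0],[0,0,0.01,0,0],[0,0,0.01,0,0]]]' >$o; python3 chk.py
$M '[[[0,0,0.005,0,0],[0,0,0.005,0,0]]]' >$o; python3 chk.py
python3 -c "
from h import *;plan(507,19,114,138)"
```

```text
yaw 138.0 z 115.1 F [-0.1 -0.1 -1.5] T [0.05 0.01 0.01]
yaw 138.0 z 114.3 F [-0.1 -0.1  1.5] T [0.02 0.13 0.04]
t 19.4 pos [506.5  20.9 114.3] yaw 138.0 tilt [ 0. -0. -1.] q6 -1.03 F [-0.3 -0.1  1.3] T [0.04 0.08 0.03] grip 0.174 79.1
  shift units [-0.008 -0.005  0.002] spin -0.0001
```

```bash
M='python3 -m pendant'; o=/dev/null
$M '[[[0,0,-0.003,0,0],[0,0.0015,-0.003,0.043,0],[-0.0004,0.003,-0.003,0.085,0],[-0.0009,0.0045,-0.003,0.128,0],[-0.0016,0.0058,-0.003,0.17,0],[-0.0025,0.007,-0.003,0.213,0],[-0.0035,0.0082,-0.003,0.256,0],[-0.0035,0.0082,-0.003,0.256,0]]]' >$o; python3 chk.py
$M '[[[0,0.0015,0,0.043,0],[-0.0004,0.003,0,0.085,0],[-0.0009,0.0045,0,0.128,0],[-0.0016,0.0058,0,0.17,0],[-0.0025,0.007,0,0.213,0],[-0.0035,0.0082,0,0.256,0],[-0.0035,0.0082,0,0.256,0]]]' >$o; python3 chk.py
python3 -c "
from h import *;plan(507,19,114,45)"
```

```text
yaw 92.1 z 114.8 F [ 0.  -0.7  1. ] T [ 0.01 -0.    0.01]
yaw 46.1 z 114.8 F [-0.2 -0.5  1.3] T [-0.03 -0.03 -0.02]
t 21.1 pos [509.7  21.  114.8] yaw 46.1 tilt [ 0. -0. -1.] q6 0.58 F [-0.5 -0.3  1.2] T [-0.02  0.01 -0.02] grip 0.178 79.0
  shift units [-0.016 -0.003  0.004] spin 0.0062
```

```bash
M='python3 -m pendant'; o=/dev/null
$M '[[[0,0,-0.005,0,0],[0,0,-0.01,0,0],[0,0,-0.02,0,0],[0,0,-0.03,0,0],[0,0,-0.03,0,0]]]' >$o; python3 chk.py
$M '[[[0,0,-0.03,0,0],[0,0,-0.06,0,0],[0,0,-0.09,0,0],[0,0,-0.12,0,0],[0,0,-0.16,0,0],[0,0,-0.2,0,0],[0,0,-0.24,0,0],[0,0,-0.28,0,0],[0,0,-0.32,0,0],[0,0,-0.36,0,0],[0,0,-0.36,0,0],[0,0,-0.36,0,0]]]' >$o; python3 chk.py
python3 -c "
from h import *;plan(507,19,190,45)
p=ctrl.capture('side')[0];cv2.imwrite('pics/g5.png',cv2.resize(p[200:350,270:400],None,fx=4,fy=4,interpolation=2))"
```

```text
yaw 45.8 z 120.6 F [-0.3  0.  -4.4] T [ 0.03 -0.02  0.01]
yaw 45.8 z 192.3 F [ 0.4 -0.4 -4.7] T [ 0.02 -0.04  0.03]
t 23.0 pos [509.4  21.  192.3] yaw 45.8 tilt [-0.001  0.    -1.   ] q6 0.58 F [-0.1 -0.4 -4.6] T [-0.01  0.01  0.05] grip 0.178 78.4
  shift units [-0.016 -0.002  0.011] spin 0.0045
```

View pics/g5.png

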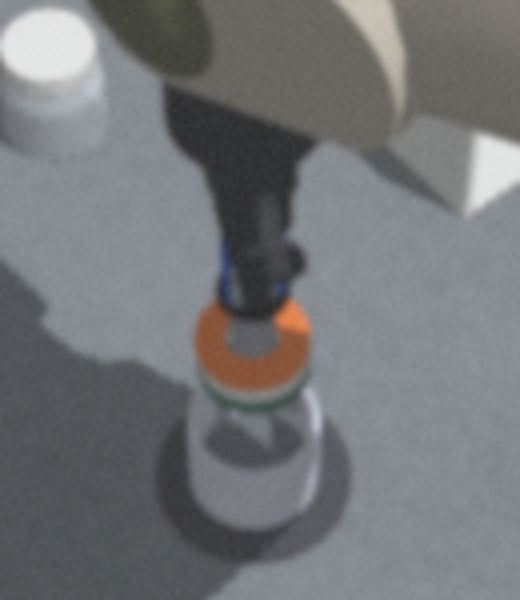

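Crop: orange, white and green rings hang stacked on the key above the bucket, at about (253,350). Force matches the full weight. Next, over to the pan.

```bash
M='python3 -m pendant'; o=/dev/null
$M '[[[0.04,-0.05,0,0,0],[0.13,-0.15,0,0,0],[0.24,-0.27,0,0,0],[0.36,-0.4,0,0,0],[0.48,-0.53,0,0,0],[0.6,-0.66,0,0,0],[0.7,-0.78,0,0,0],[0.79,-0.88,0,0,0],[0.84,-0.935,0,0,0],[0.87,-0.967,0,0,0],[0.87,-0.967,0,0,0],[0.87,-0.967,0,0,0]]]' >$o; python3 chk.py
python3 -c "
from h import *;plan(492.1,280.9,163,45.8)
p=ctrl.capture('side')[0];t=ctrl.capture('top')[0];cv2.imwrite('pics/g6.png',cv2.resize(np.hstack([p[300:460,190:350],t[220:380,90:250]]),None,fx=2.5,fy=2.5,interpolation=2))"
```

```text
yaw 45.7 z 192.7 F [ 0.  -0.3 -4.3] T [ 0.02 -0.01  0.  ]
t 24.35 pos [492.4 279.6 192.7] yaw 45.7 tilt [-0. -0. -1.] q6 1.08 F [-0.2 -0.6 -4.6] T [ 0.02 -0.06 -0.01] grip 0.174 78.5
  shift units [ 0.003 -0.006  0.149] spin -0.0003
```

View pics/g6.png

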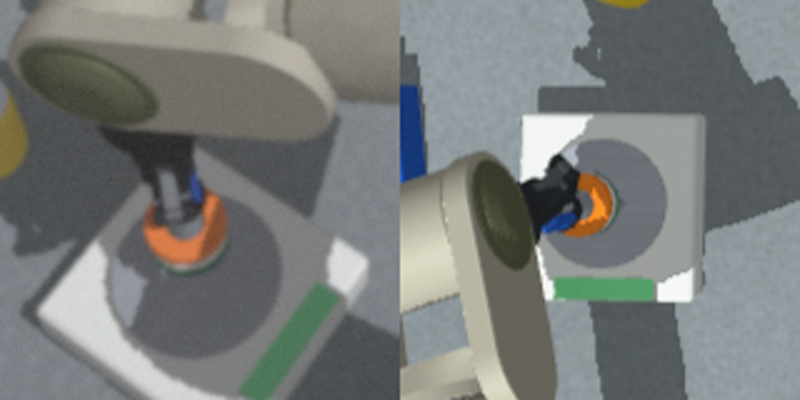

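The stack hangs over the pan. In the top crop the ring is at (590,205) and the pan centre at (610,203), which agree once parallax is allowed for. Lowering gently.

```bash
M='python3 -m pendant'; o=/dev/null
$M '[[[0.003,-0.006,0.03,0,0],[0.003,-0.006,0.06,0,0],[0.003,-0.006,0.09,0,0],[0.003,-0.006,0.12,0,0],[0.003,-0.006,0.14,0,0],[0.003,-0.006,0.149,0,0],[0.003,-0.006,0.149,0,0]]]' >$o; python3 chk.py
$M '[[[0,0,0.004,0,0],[0,0,0.008,0,0],[0,0,0.012,0,0],[0,0,0.012,0,0]]]' >$o; python3 chk.py
$M '[[[0,0,0.003,0,0],[0,0,0.006,0,0],[0,0,0.006,0,0]]]' >$o; python3 chk.py
$M '[[[0,0,0.003,0,0],[0,0,0.006,0,0],[0,0,0.006,0,0]]]' >$o; python3 chk.py
```

```text
yaw 45.8 z 163.1 F [-0.1 -0.  -4.1] T [-0.01 -0.01 -0.02]
yaw 45.8 z 160.6 F [ 0.   0.2 -3.2] T [-0.04  0.   -0.01]
yaw 45.8 z 159.4 F [-0.4  0.2 -1.7] T [-0.02  0.02  0.01]
yaw 45.8 z 158.1 F [ 0.3  0.4 -2. ] T [ 0.01 -0.01 -0.02]
```

```bash
M='python3 -m pendant'; o=/dev/null
$M '[[[0,0,0.003,0,0],[0,0,0.006,0,0],[0,0,0.006,0,0]]]' >$o; python3 chk.py
$M '[[[0,0,0.003,0,0],[0,0,0.005,0,0],[0,0,0.005,0,0]]]' >$o; python3 chk.py
```

```text
yaw 45.8 z 157.0 F [ 0.4  0.1 -0.7] T [0.01 0.01 0.01]
yaw 45.8 z 156.0 F [-0.5  0.2 -0. ] T [0.01 0.04 0.04]
```

```bash
M='python3 -m pendant'
$M '[[[0,0,0,0,0.3],[0,0,0,0,0.4],[0,0,0,0,0.6],[0,0,0,0,0.6],[0,0,0,0,0.6],[0,0,0,0,0.6]]]' 20
$M '[[[0,0,-0.03,0,0.6],[0,0,-0.08,0,0.6],[0,0,-0.15,0,0.6],[0,0,-0.25,0,0.6],[0,0,-0.4,0,0.6],[0,0,-0.55,0,0.6],[0,0,-0.55,0,0.6]]]'
$M '[[[-0.2,0.2,0,0,0.6],[-0.35,0.35,0,0,0.6],[-0.5,0.5,0,0,0.6],[-0.7,0.7,0,0,0.6],[-0.9,0.9,0,0,0.6],[-0.9,0.9,0,0,0.6],[-0.9,0.9,0,0,0.6],[-0.9,0.9,0,0,0.6]]]'
python3 - <<'E'
from h import *
p,ds=ctrl.capture('side');t,d=ctrl.capture('top')
cv2.imwrite('pics/g7.png',cv2.resize(np.hstack([p[300:460,190:350],t[220:380,90:250]]),None,fx=2.5,fy=2.5,interpolation=2))
m=blob(t,orange,(135,262,215,345));print("ring",circ("top",m,64+44),m.sum())
m=blob(t,blue,(150,262,215,345));print("grip",[onz("top",np.argwhere(m).mean(0)[::-1],z)[:2].round(1) for z in(175,198)],m.sum())
K,o,M=C["top"];v,u=np.nonzero(m);z=d[v,u];W=np.c_[(u-K[0,2])/K[0,0]*z,(v-K[1,2])/K[1,1]*z,z]@M.T+o;print(np.median(W,0),np.percentile(W[:,2],90))
print(ctrl.sense()["time_s"],ctrl.sense()["force"])
E
```

```text
time_s: 27.95
eef_pos: [491.7, 281.9, 155.9]
ee_rot: [0.0, 0.921, 0.389, 0.0]
force: [0.2, 0.9, 0.0]
grip_width: 0.603
grip_force: 0.0
time_s: 28.65
eef_pos: [492.9, 282.3, 271.0]
ee_rot: [0.0, 0.921, 0.389, 0.004]
force: [-0.0, -0.0, 0.1]
grip_width: 0.597
grip_force: 0.0
time_s: 29.45
eef_pos: [495.3, 28.1, 265.9]
ee_rot: [-0.0, 0.921, 0.389, 0.0]
force: [0.6, -0.8, -0.1]
grip_width: 0.599
grip_force: 0.0
ring (array([491.93485147, 278.41722799]), np.float64(57.97891839505578)) 253
grip [array([489.6, 277.4]), array([491.6, 269.2])] 165
[490.02662725 274.25227648 187.68259791] 200.8742338883942
29.55 [ 0.13245389 -0.34412355 -0.36773901]
```

View pics/g7.png

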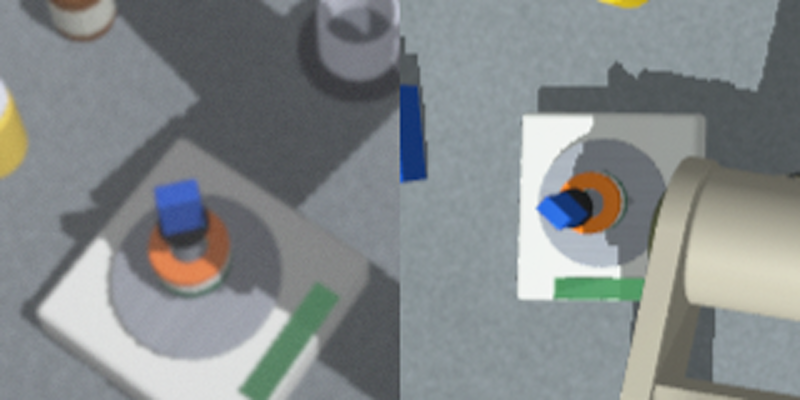

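The stack stands centred on the pan at (491.9, 278.4), with the key upright in it (side crop (185,230), top crop (590,205)). The arm is clear, so I'm handing in.

```bash
python3 -c "
from rig import ctrl;print(ctrl.finish_job())"
```

```text
the job is handed in; nothing more can be done
None
```

The job is handed in: the key was threaded, locked, lifted and released, and it now stands upright in the carrier-and-ring stack about 2 mm from the pan's measured centre; no verdict came back.

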